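# Hang the vial carrier on the swinging spring balance

### The arm

A 7-joint arm with a two-finger parallel gripper is mounted at the origin on the work surface. World frame = base frame: x ahead of the robot, y to its left, z up, the work surface at z = 0. Lengths are in m, angles in rad, forces in N, time in s.
With the tool pointing down it reaches from about 0.4 to 0.875 m from the base axis. Payload 19.3 kg.
Tool frame: the origin (TCP) lies at the very end of the fingers, on their centre line; the grasp point (between the pads) lies 19 mm behind it; z points along the fingers, y is the line along which they close (so a half turn about z gives the same grasp; the last joint's range is limited). The gripper opens to 85 mm and grips with 20 to 120 N. Pads are 22 mm wide; open, the fingers measure 114 mm over their backs; the gripper's body (76 mm by 85 mm) begins 54 mm behind the grasp point. The pads swing forward as they close: fully open they stand 13 mm farther back than shut.
Start: joints at [-1.306, 0.521, -0.036, 1.599, 0.021, 1.021, -0.113], TCP at [0.205, 0.59, 0.195] pointing down, gripper open.
Joint ranges: [-2.91, 2.91], [-0.3, 2.13], [-1.5, 1.42], [0.17, 2.43], [-1.26, 4.41], [0.16, 1.93], [-2.52, 2.52]. Speed limits (rad/s): [1.89, 1.89, 2.39, 2.39, 3.01, 3.01, 3.01].

### API

Orientations are given as [roll, pitch, yaw] about the fixed x, y, z axes, in that order (R = Rz(yaw) Ry(pitch) Rx(roll)).
In Python, from workcell import bot gives the robot as it stands.
- The arm moves only by the shell command python3 -m crank 'ROWS' [FORCE]. ROWS is a JSON object of lists of equal length, an entry for each row: "travel": the shift along the world's x, y, z in cm, a list of three; "turn": the turn, a rotation vector about the world's x, y, z in degrees, a list of three; "gripper": the closure, from 0 (fully open) to 1 (shut). A call has exactly 5 rows; each row is the pose to reach, as a shift and turn from the pose commanded when the call began; what a row does not reach only later rows make up. A row lasts 1/10 s, in which the tool goes at most 50 mm and 8.59 degrees, less where a joint would pass 70% of its speed; a pose out of reach is approached as far as the arm can. A call with a gripper value outside its range is refused whole. The fingers move at their own pace and stop on an object; FORCE is the grip in N (left out, the last holds). Time passes only in rows, so rows that repeat a pose let the fingers close, or fill a call up. It gives the time, the measured TCP pose, the force, the opening and the grip force at its end, in the units of the state.
- bot.observe(): the state, without advancing time (a new reading comes with each control period).
- bot.grab_frame(name): name is "side" or "top"; returns a dict with "pixels" (400x640x3 uint8, red, green, blue), "fx", "fy", "cx", "cy" (pixels), "extrinsics" (4x4, takes a point from world to camera coordinates). Camera axes: x right, y down, z forward; pixel columns grow to the right and rows downward; lengths in m; the calibration is good to about 2 mm. A picture is of the moment at which its call begins. There is no depth.
- bot.job_done(): hands the job in; it is judged then, once.
The state is a dict: "clock": time; "qpos": joint angles; "qd": joint speeds; "joint_efforts": joint torques, N m; "position": TCP position; "tool_rot": TCP orientation; "force": force on the tool from outside, world axes, zero at the start; "moment": the same for the moment, N m; "grip_width": finger opening in m; "finger_force": force on a finger pad.
Only numpy, scipy, OpenCV 4.12 (cv2) and the standard library are available. Lean on these libraries where they do the work, as an engineer would, in place of code of your own. Each camera call takes 0.05 s, during which the arm holds its last target. There are 200 camera calls.

### The job

Weigh the steel vial carrier: take it by one of its black grips, keep it upright, and hang it by the raised kink in the middle of its handle on the hook of the spring balance, entering over the hook's tip from its open side. The balance is swinging on its stand, so before hooking on, bring it to rest and hold it still for a moment with one light touch of the handle or a fingertip; then let the load down onto the spring gradually until the spring carries all of it, so that the carrier does not bob when you let go, and never overload the 6 N balance. Leave the carrier hanging freely and nearly still on the hook, with the other things on the bench where they were.

Things in the scene. Friction and masses are not known exactly. Their poses are not given: they have to be found in the camera images.
- stand: grey retort stand, fixed; origin on the bench plumb under the pivot of the balance, which is on the stand's level rod, 555 mm above the bench. Its x axis runs along that rod towards the post (12 mm thick, 660 mm tall, at x = 160 mm); the rod ends at x = -12 mm. The hook opens to the stand's +y side. Base plate 8 mm thick, x from -60 to 190 mm, y +-75 mm
- balance: clear tube of the spring balance, 23 mm thick, 200 mm long, origin at its lower end, 216 mm below the pivot; z up its axis. With its hook it weighs about 0.29 kg and swings freely at about 1 Hz in both directions, hardly damped, until it is steadied by a touch; holding the hook 20 mm off plumb takes only about 0.1 N. 
- hook: orange-coated J hook of 5 mm wire under the balance, in its y-z plane. Origin: where the centre line of a 5 mm wire lies when seated in its bend, 300 mm below the pivot when unloaded and plumb; axes as the stand's, swinging along. Throat 21 mm. Back shank: centre line at y = -13 mm, straight from z = 8 to 58 mm, crooked back to the axis by 71 mm. Tip: y = 13 to 18 mm, top at z = 22 mm
- rod_end (a point): lower end of the balance's draw rod, which carries the hook and slides out of the tube, on its axis, 84 mm above the hook's origin and level with the tube's end when unloaded (upper stop); it can come out 100 mm (lower stop). 6 N balance with a spring of 60 N/m: the hook starts down at about 0.1 N of load and sinks 16.7 mm for each further newton; lightly damped, so a load let go suddenly bobs
- carrier: sheet-steel vial carrier, 186 mm long (x), 62 mm wide (y), eight capped vials fixed in it (tops 68 mm above its bottom), origin at the centre of its underside, z up. Weight unknown, 1.7 to 4.5 N; centre of mass under the middle of the handle, about 90 mm below the kink. Strips 14 mm wide at x = +-91 mm carry the handle: a straight 5 mm wire along x, 115 mm high, with a kink and two black grips
- carrier_kink (a point): crest of the upward kink in the middle of the carrier's handle, centre line of the 5 mm wire, 127 mm above the carrier's underside: the wire rises 12 mm within 9 mm to each side of the middle. This place must sit on the hook. Axes as the carrier's
- carrier_grip (a point): centre of the black flat grip on the carrier's -x side, at x = -64 mm, y = 0, 115 mm above its underside; 42 mm long (x), 10 mm thick (y), 14 mm high; an equal one is at x = +64 mm. 45 mm of free space below its centre. Gripped with 80 N, fingers closing along y, it does not turn in the fingers. Axes as the carrier's
- dishes: bystander: stack of three clear dishes, 90 mm across, 46 mm high, origin under its centre; leave it alone
- jar: bystander: small amber jar with white cap, 48 mm across, 65 mm high; leave it alone
- tip_box: bystander: green box with pale lid, 122 by 82 mm, 79 mm high; leave it alone
- wash_bottle: bystander: white squeeze bottle with red cap and spout, 68 mm across, 187 mm high; leave it alone
- forceps: bystander: steel forceps lying flat, 120 mm long; leave them alone
- cool_block: bystander: blue tube block, 110 by 75 mm, 54 mm high; leave it alone
Not all that is in view belongs to the job. Leave any blue look-alike of the carrier alone.

How it is judged:
On the way:
1. The balance or its hook is touched and kept still under the touch for half a second (turning at less than 0.15 rad/s), the kink of the handle not yet lowered into the hook (contact force between balance and anything else above 0.01 N and distance between carrier_kink and hook above 0.018 m and angular speed of balance below 0.15 rad/s), for 0.5 s.
At the end, for the whole second after the job is handed in: The carrier hangs by its kink in the bend of the hook (kink crest within 8 mm of the hook's origin), the spring carrying its weight, upright within about 11 degrees, moving at less than 0.1 m/s, clear of the bench and of the fingers (distance between carrier_kink and hook below 0.008 m and contact force between hook and carrier above 1 N and angle between carrier's own z axis and vertical below 0.2 rad and linear speed of carrier below 0.1 m/s and height (world z) of carrier above 0.03 m and contact force between carrier and the fingers below 0.05 N); the robot touches nothing.
It fails at once if The balance must never be loaded or pushed with more than 9 N (one and a half times its range) (contact force between balance and anything else above 9 N).
It fails at once if The carrier must not bob or swing when let go: on the hook and free of the fingers it never moves faster than 0.12 m/s (contact force between hook and carrier above 0.3 N and contact force between carrier and the fingers below 0.05 N and linear speed of carrier above 0.12 m/s).
It fails at once if The carrier must not be tipped more than 35 degrees (angle between carrier's own z axis and vertical above 0.61 rad).
It fails at once if The other things on the bench must not be moved by more than 20 mm (distance of any of dishes, jar, tip_box, wash_bottle, forceps, cool_block from where it was at the start of the episode above 0.02 m).
It also fails if it takes over 69 s, if anything falls off the work surface, if the arm or the gripper's body presses on something with over 40 N, if the wrist force passes 120 N, or if a joint passes its speed limit or range.

## Working session

There is one attempt and no reset: what is moved stays moved. The work goes in short steps, Python scripts to look and compute and a shell command to move; the robot and the scene stay as the last step left them, time stands still between calls to the robot, and variables do not carry over. Pictures are saved under pics/ and viewed, at most 10 in all, crops included, and the job is handed in when it is done.

```bash
mkdir -p pics; ls; cat > h.py <<'E'
import numpy as np, cv2
from workcell import bot
def cam(f):
    K=np.array([[f['fx'],0,f['cx']],[0,f['fy'],f['cy']],[0,0,1]]); return K,np.array(f['extrinsics'])
def ray(f,u,v):
    K,E=cam(f); d=E[:3,:3].T@np.linalg.inv(K)@np.array([u,v,1.]); return -E[:3,:3].T@E[:3,3], d/np.linalg.norm(d)
def onz(f,u,v,z):
    o,d=ray(f,u,v); return o+d*(z-o[2])/d[2]
def tri(f1,p1,f2,p2):
    o1,d1=ray(f1,*p1);o2,d2=ray(f2,*p2)
    s=np.linalg.lstsq(np.c_[d1,-d2],o2-o1,rcond=None)[0]
    a,b=o1+s[0]*d1,o2+s[1]*d2; return (a+b)/2,np.linalg.norm(a-b)
def proj(f,p):
    K,E=cam(f); q=K@(E[:3,:3]@np.array(p)+E[:3,3]); return q[:2]/q[2]
def save(n,im): cv2.imwrite('pics/'+n,cv2.cvtColor(im,cv2.COLOR_RGB2BGR))
E
python3 - <<'E'
from h import *
import pickle
np.set_printoptions(precision=3,suppress=True)
F={n:bot.grab_frame(n) for n in('side','top')}
pickle.dump(F,open('f0.pkl','wb'))
for n in F: save(n+'0.png',F[n]['pixels']); o,d=ray(F[n],320,200); print(n,F[n]['fx'],o,d)
print(bot.observe())
E
```

```text
pics
side 460.82288921790365 [ 0.487 -0.896  1.155] [ 0.071  0.661 -0.747]
top 449.72181296028555 [ 0.434 -0.028  1.531] [ 0.121 -0.003 -0.993]
{'clock': 0.1, 'qpos': array([-1.306,  0.522, -0.036,  1.6  ,  0.021,  1.021, -0.113]), 'qd': array([-0.002, -0.002, -0.001, -0.002, -0.001,  0.001, -0.001]), 'joint_efforts': array([  0.005, -92.849,   1.985, -37.053,   0.018,   0.005,  -0.   ]), 'position': array([0.205, 0.59 , 0.194]), 'tool_rot': array([-3.141,  0.   ,  2.807]), 'force': array([-0.491,  0.684,  0.515]), 'moment': array([-0.023,  0.04 ,  0.017]), 'finger_force': 0.0, 'grip_width': 0.08512628803576387}
```

View pics/side0.png

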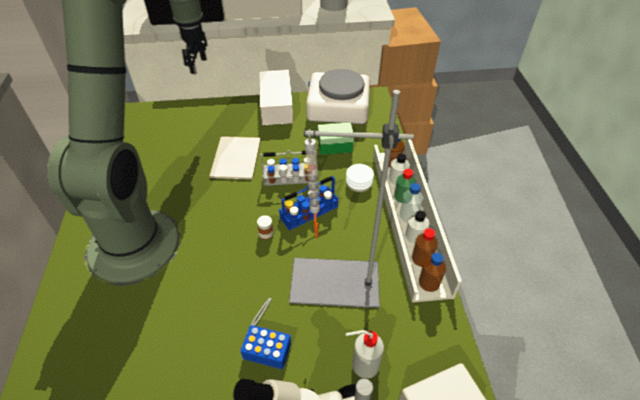

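View pics/top0.png

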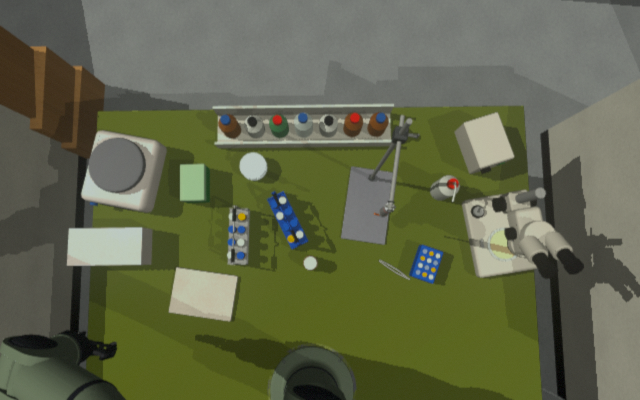

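Side view: grey steel carrier at about (287,168) and a blue look-alike at (309,205). The top view shows them at (238,238) and (287,221). The grey one fits "sheet-steel". I'll confirm that in an enlarged crop.

```bash
python3 - <<'E'
from h import *
import pickle
F=pickle.load(open('f0.pkl','rb'))
a=F['side']['pixels'][125:250,250:350]; b=F['top']['pixels'][180:290,200:320]; c=F['top']['pixels'][110:250,335:425]
r=lambda x,s:cv2.resize(x,None,fx=s,fy=s,interpolation=cv2.INTER_CUBIC)
o=np.zeros((600,800,3),np.uint8)
A=r(a,4.0);o[:500,:400]=A
B=r(b,3.2);o[:352,408:792]=B
C=r(c,1.7);o[356:356+238,408:408+153]=C
save('crop1.png',o)
E
```

```text
(no output)
```

View pics/crop1.png

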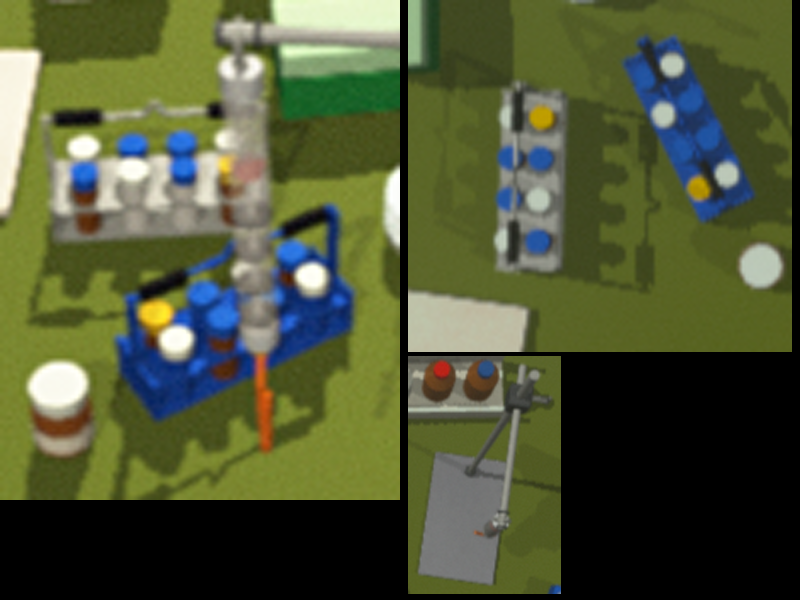

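The crop confirms it. The steel carrier has its kink at side (288,151), and its grips at side (269,154) and top (233,256) and (234,214). The orange hook is at side (316,230).

```bash
python3 - <<'E'
from h import *
import pickle
np.set_printoptions(precision=4,suppress=True)
F=pickle.load(open('f0.pkl','rb'))
def dark(f,u0,u1,v0,v1,t=45):
    p=F[f]['pixels'][v0:v1,u0:u1].max(2); w=(np.clip(t-p.astype(float),0,None)); 
    ys,xs=np.nonzero(w>0); ww=w[ys,xs]; return (ww@xs/ww.sum()+u0, ww@ys/ww.sum()+v0, len(xs))
for a in [('side',258,282,146,162),('side',298,310,146,160),('top',229,238,204,224),('top',228,238,245,266)]: print(a,dark(*a))
S,T=F['side'],F['top']
sl=dark('side',262,277,148,160)[:2]; tn=dark('top',228,238,245,266)[:2]; tf=dark('top',229,238,204,224)[:2]
g,e=tri(S,sl,T,tn); print('near grip',g,e)
n,fa=onz(T,*tn,.115),onz(T,*tf,.115); print(n,fa,'len',np.linalg.norm(n-fa),'yaw',np.degrees(np.arctan2(*(fa-n)[1::-1])),'mid',(n+fa)/2)
# kink
print('kink tri',tri(S,(288,151),T,proj(T,[*((n+fa)/2)[:2],.127])))
# plate corners: grey low-saturation in top
p=cv2.cvtColor(T['pixels'],cv2.COLOR_RGB2HSV); m=((p[...,1]<60)&(p[...,2]>70)).astype(np.uint8); q=np.zeros_like(m); q[160:250,335:400]=m[160:250,335:400]
q=cv2.morphologyEx(q,cv2.MORPH_OPEN,np.ones((5,5)))
c=max(cv2.findContours(q,0,2)[0],key=cv2.contourArea); box=cv2.boxPoints(cv2.minAreaRect(c)); print(box)
W=np.array([onz(T,u,v,.008) for u,v in box]); print(W, [np.linalg.norm(W[i]-W[i-1]) for i in range(4)])
# rod: bright line rows 140..205 in top
print('rod end',tri(S,(306,133.5),T,(388,209)))
for v in range(205,216,1): print(v,T['pixels'][v,372:396].sum(1)//3)
# orange
for f in F:
    p=F[f]['pixels'].astype(int); m=(p[...,0]>130)&(p[...,1]<110)&(p[...,2]<70); ys,xs=np.nonzero(m)
    k=(xs>300)&(xs<325)&(ys>190) if f=='side' else (xs>370)&(xs<395)&(ys>195)&(ys<225); print(f,list(zip(xs[k],ys[k])))
E
```

```text
('side', 258, 282, 146, 162) (np.float64(269.1276252019386), np.float64(154.21647819063006), 32)
('side', 298, 310, 146, 160) (np.float64(303.4237288135593), np.float64(152.35593220338984), 6)
('top', 229, 238, 204, 224) (np.float64(234.08333333333334), np.float64(214.86111111111111), 12)
('top', 228, 238, 245, 266) (np.float64(232.89655172413794), np.float64(254.17241379310346), 13)
near grip [0.4385 0.2425 0.1169] 0.00012950096381029633
[0.4386 0.2428 0.115 ] [0.5623 0.2403 0.115 ] len 0.1237598183905695 yaw -1.1595060552312004 mid [0.5005 0.2416 0.115 ]
kink tri (array([0.501 , 0.2419, 0.1258]), np.float64(0.0010550358097783014))
[[340.3    237.9   ]
 [350.64   165.52  ]
 [398.38   172.34  ]
 [388.0399 244.72  ]]
[[ 0.4901 -0.0996  0.008 ]
 [ 0.7379 -0.1391  0.008 ]
 [ 0.7122 -0.302   0.008 ]
 [ 0.4656 -0.2598  0.008 ]] [np.float64(0.16209127060890022), np.float64(0.2509708574773387), np.float64(0.1649419375659344), np.float64(0.250233294947829)]
rod end (array([ 0.5334, -0.1794,  0.5505]), np.float64(0.002668781152398644))
205 [117 118 117 118 117 118 116 117 119 118 117 118 119 
[... 2724 characters left out ...]
315), np.int64(230)), (np.int64(316), np.int64(230)), (np.int64(317), np.int64(230)), (np.int64(315), np.int64(231)), (np.int64(316), np.int64(231)), (np.int64(317), np.int64(231)), (np.int64(315), np.int64(232)), (np.int64(316), np.int64(232)), (np.int64(317), np.int64(232)), (np.int64(315), np.int64(233)), (np.int64(316), np.int64(233)), (np.int64(317), np.int64(233)), (np.int64(315), np.int64(234)), (np.int64(316), np.int64(234)), (np.int64(317), np.int64(234)), (np.int64(315), np.int64(235)), (np.int64(316), np.int64(235)), (np.int64(317), np.int64(235)), (np.int64(315), np.int64(236)), (np.int64(316), np.int64(236)), (np.int64(317), np.int64(236)), (np.int64(316), np.int64(237))]
top []
```

```bash
cat >> h.py <<'E'
from scipy.spatial.transform import Rotation as R
np.set_printoptions(precision=3,suppress=True)
def target(yaw_c,tilt):  # tool pointing down, closing along carrier y, leaning back to -x by tilt
    x=R.from_euler('z',yaw_c,degrees=True); return x*R.from_euler('y',-tilt,degrees=True)*R.from_euler('xyz',[180,0,180],degrees=True)
def delta(pos,rot):
    s=bot.observe(); c=R.from_euler('xyz',s['tool_rot'])
    print('t',s['clock'],'travel cm',100*(np.array(pos)-s['position']),'turn',(rot*c.inv()).as_rotvec(degrees=True),'F',s['force'],'M',s['moment'],'w',s['grip_width'],s['finger_force'],'q',s['qpos'])
E
python3 -c "
from h import *
delta([.404,.242,.189],target(-1.16,25)); print(target(-1.16,25).as_matrix())"
```

```text
t 0.1 travel cm [ 19.872 -34.797  -0.507] turn [ -4.375 -24.714  17.749] F [-0.491  0.684  0.515] M [-0.023  0.04   0.017] w 0.08512628803576387 0.0 q [-1.306  0.522 -0.036  1.6    0.021  1.021 -0.113]
[[-0.906  0.02   0.423]
 [ 0.018  1.    -0.009]
 [-0.423  0.    -0.906]]
```

```bash
python3 -m crank '{"travel":[[2,-3.5,2],[4.5,-7.5,4],[7,-12,4],[9,-16,4],[11.5,-20,4]],"turn":[[0,0,0],[-1,-6,4],[-2,-12,8],[-3,-18,13],[-4.4,-24.7,17.7]],"gripper":[0,0,0,0,0]}'
python3 -m crank '{"travel":[[2,-3.5,0],[4,-7.5,-1],[6,-11,-2],[8.5,-15,-4],[8.5,-15,-4]],"turn":[[0,0,0],[0,0,0],[0,0,0],[0,0,0],[0,0,0]],"gripper":[0,0,0,0,0]}'
python3 -c "
from h import *
delta([.404,.242,.189],target(-1.16,25))"
```

```text
clock: 0.6
position: [0.321, 0.3889, 0.235]
tool_rot: [3.141, 0.439, 3.124]
force: [1.5, 0.8, 0.4]
grip_width: 0.0856
finger_force: 0.0
clock: 1.1
position: [0.4063, 0.2345, 0.193]
tool_rot: [-3.139, 0.435, 3.116]
force: [0.2, -0.3, -0.1]
grip_width: 0.0851
finger_force: 0.0
t 1.1 travel cm [-0.231  0.75  -0.396] turn [ 0.149 -0.099  0.374] F [ 0.184 -0.268 -0.132] M [0.011 0.495 0.022] w 0.08511898058225467 0.0 q [-1.131  0.136  0.224  2.314  0.667  0.53   0.077]
```

```bash
python3 -m crank '{"travel":[[0,0,0],[0.5,0.1,-1],[1,0.2,-2],[1.5,0.2,-3],[1.5,0.2,-3]],"turn":[[0,0,0],[0,0,0.4],[0,0,0.4],[0,0,0.4],[0,0,0.4]],"gripper":[0,0,0,0,0]}'
python3 - <<'E'
from h import *
s=bot.observe()
delta([.4466,.2424,.098],target(-1.16,25))
F=[bot.grab_frame(n) for n in('side','top')]
r=lambda x:cv2.resize(x,None,fx=4,fy=4,interpolation=cv2.INTER_CUBIC)
a=F[0]['pixels'][80:210,230:330];b=F[1]['pixels'][180:310,190:290]
save('pre.png',np.hstack([r(a),r(b)]))
E
```

```text
clock: 1.6
position: [0.4201, 0.2431, 0.1639]
tool_rot: [-3.141, 0.436, 3.129]
force: [-0.4, -0.0, -0.7]
grip_width: 0.0855
finger_force: 0.0
t 1.6 travel cm [ 2.649 -0.074 -6.595] turn [ 0.019 -0.042 -0.445] F [-0.383 -0.025 -0.651] M [-0.018  0.466 -0.008] w 0.08551876694910412 0.0 q [-1.122  0.221  0.248  2.319  0.733  0.431  0.025]
```

View pics/pre.png

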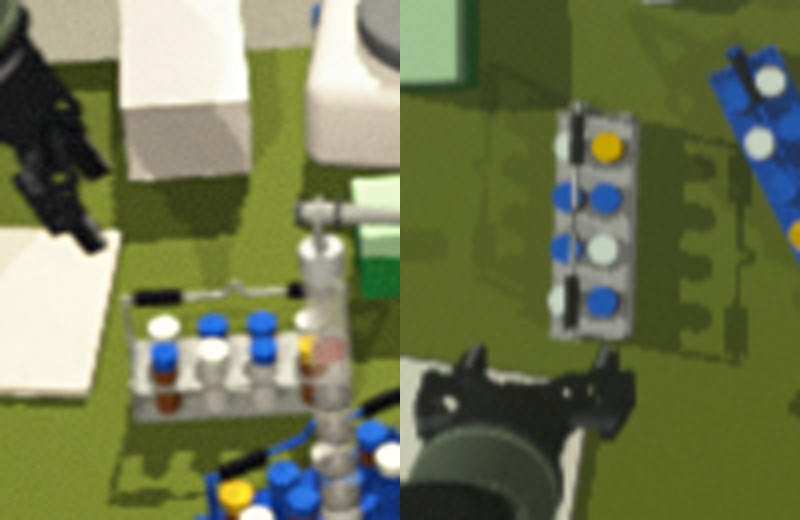

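The fingers stand before and above the near grip: side tips at about (256,140), top tips at about (210,267) and (242,267). I'll check how they are centred by projecting the TCP.

```bash
python3 - <<'E'
from h import *
import pickle
F=pickle.load(open('f0.pkl','rb'))
m=target(-1.16,25).as_matrix()
p=np.array([.4201,.2431,.1639])
for k in (0,-.013):
  for w in (-.0425,-.057,.0425,.057,0):
    q=p+m@[0,w,k]; print(k,w,[ (proj(F['top'],q)-[190,180])*4 , (proj(F['side'],q)-[230,80])*4])
E
```

```text
0 -0.0425 [array([214.723, 321.819]), array([129.177, 290.489])]
0 -0.057 [array([233.87 , 322.028]), array([129.168, 302.893])]
0 0.0425 [array([102.595, 320.591]), array([129.225, 220.966])]
0 0.057 [array([ 83.487, 320.382]), array([129.233, 209.624])]
0 0 [array([158.634, 321.205]), array([129.201, 255.064])]
-0.013 -0.0425 [array([211.886, 329.406]), array([120.861, 279.828])]
-0.013 -0.057 [array([231.208, 329.619]), array([120.796, 292.237])]
-0.013 0.0425 [array([ 98.737, 328.161]), array([121.223, 210.297])]
-0.013 0.057 [array([ 79.455, 327.948]), array([121.282, 198.956])]
-0.013 0 [array([155.287, 328.783]), array([121.045, 244.394])]
```

```bash
python3 - <<'E'
from h import *
import pickle
F=pickle.load(open('f0.pkl','rb'));S,T=F['side'],F['top']
a=tri(S,(253.8,141),T,(241.8,267.5)); b=tri(S,(256,122.5),T,(209.5,266.5)); print(a,b)
m=target(-1.16,25).as_matrix(); p=np.array([.4201,.2431,.1639])
mid=(a[0]+b[0])/2; print(mid, 'in tool',m.T@(mid-p), m.T@(a[0]-p), m.T@(b[0]-p))
f=bot.grab_frame('top'); save('now_top.png',f['pixels']); print(bot.observe()['position'])
p=np.array([.205,.59,.194]); print(proj(T,p),proj(S,p))
E
```

```text
(array([0.399, 0.197, 0.218]), np.float64(0.0017328973557071163)) (array([0.404, 0.292, 0.213]), np.float64(0.001979054091244735))
[0.401 0.244 0.216] in tool [-0.005  0.001 -0.055] [-0.004 -0.047 -0.057] [-0.006  0.049 -0.052]
[0.42  0.243 0.165]
[108.024 335.921] [201.019  79.164]
```

```bash
python3 -m crank '{"travel":[[0.8,0,-2],[1.6,0,-4],[2.2,0,-5.5],[2.7,0,-6.7],[2.7,0,-6.7]],"turn":[[0,0,-0.4],[0,0,-0.4],[0,0,-0.4],[0,0,-0.4],[0,0,-0.4]],"gripper":[0,0,0,0,0]}'
python3 - <<'E'
from h import *
delta([.4466,.2424,.098],target(-1.16,25))
F=[bot.grab_frame(n) for n in('side','top')]
r=lambda x:cv2.convertScaleAbs(cv2.resize(x,None,fx=6,fy=6,interpolation=cv2.INTER_CUBIC),alpha=1.6,beta=15)
a=F[0]['pixels'][100:195,240:305];b=F[1]['pixels'][195:290,195:260]
save('pre2.png',np.hstack([r(a),r(b)]))
for f,o in((F[0],(240,100)),(F[1],(195,195))):print((proj(f,bot.observe()['position'])-o)*6)
E
```

```text
clock: 2.25
position: [0.4473, 0.2424, 0.097]
tool_rot: [-3.141, 0.436, 3.122]
force: [0.3, 0.2, -0.0]
grip_width: 0.0852
finger_force: 0.0
t 2.25 travel cm [-0.071  0.002  0.102] turn [ 0.045 -0.026 -0.001] F [ 0.271  0.206 -0.044] M [-0.041  0.421  0.031] w 0.08522461198962283 0.0 q [-1.161  0.426  0.387  2.334  0.969  0.202 -0.212]
[193.201 348.883]
[234.129 338.618]
```

View pics/pre2.png

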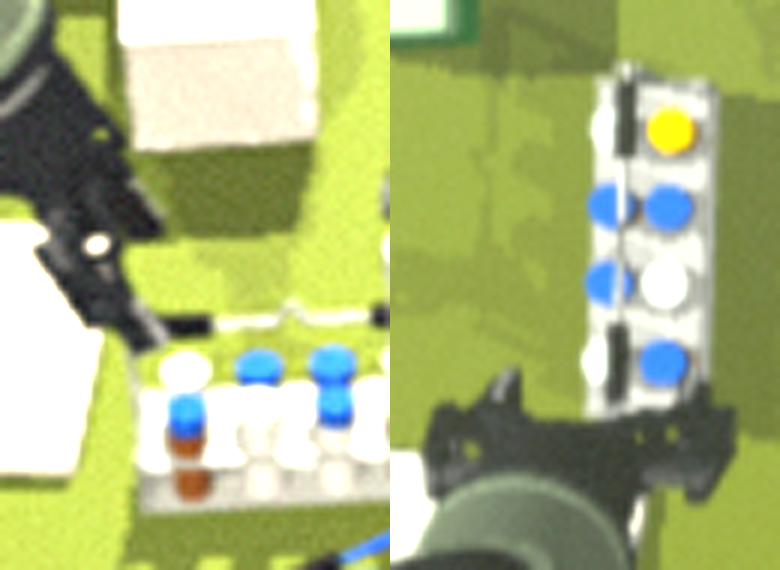

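```bash
python3 -m crank '{"travel":[[0,0,0],[0,0,0],[0,0,0],[0,0,0],[0,0,0]],"turn":[[0,0,0],[0,0,0],[0,0,0],[0,0,0],[0,0,0]],"gripper":[0.3,0.5,0.7,0.8,0.8]}' 20
python3 - <<'E'
from h import *
delta([.4466,.2424,.098],target(-1.16,25))
F=[bot.grab_frame(n) for n in('side','top')]
r=lambda x:cv2.convertScaleAbs(cv2.resize(x,None,fx=6,fy=6,interpolation=cv2.INTER_CUBIC),alpha=1.6,beta=15)
a=F[0]['pixels'][100:195,240:305];b=F[1]['pixels'][195:290,195:260]
save('pre3.png',np.hstack([r(a),r(b)]))
E
```

```text
clock: 2.85
position: [0.4474, 0.2423, 0.0977]
tool_rot: [3.141, 0.436, 3.12]
force: [-0.2, -0.3, 0.5]
grip_width: 0.0171
finger_force: 0.0
t 2.85 travel cm [-0.08   0.009  0.027] turn [-0.053 -0.007  0.036] F [-0.15  -0.302  0.458] M [-0.018  0.44   0.024] w 0.017136558507743205 0.0 q [-1.16   0.424  0.387  2.334  0.968  0.202 -0.211]
```

View pics/pre3.png

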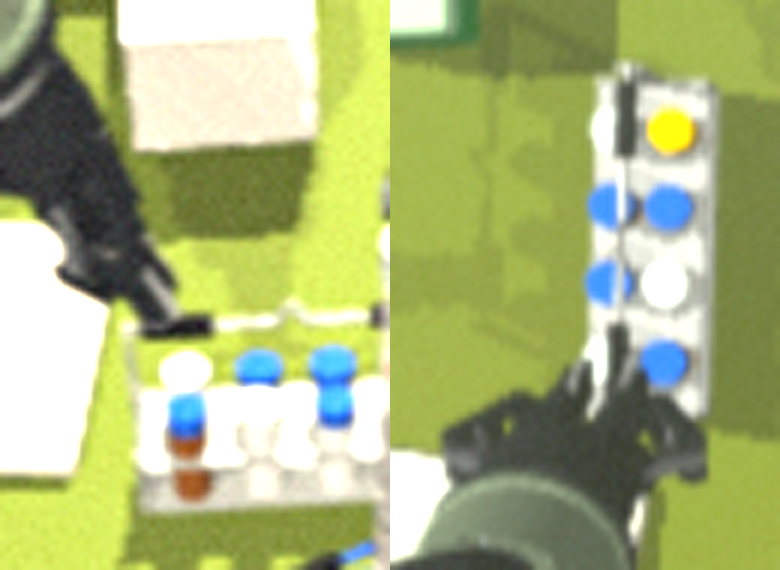

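Tips at side crop (170,325) and top crop (575–645,345) look about 15 mm short of the TCP, and joint 6 is near its limit. I'll tilt less and go about 12 mm deeper, which still leaves 17 mm to the vial caps, then close.

```bash
python3 -m crank '{"travel":[[0,0,0],[0,0,0],[0.1,0,-0.5],[0.1,0,-1.1],[0.1,0,-1.1]],"turn":[[0,0,0],[0,2,0],[0,5,0],[0,7,0],[0,7,0]],"gripper":[0.5,0.5,0.5,0.5,0.5]}' 20
python3 -m crank '{"travel":[[0,0,0],[0,0,0],[0,0,0],[0,0,0],[0,0,0]],"turn":[[0,0,0],[0,0,0],[0,0,0],[0,0,0],[0,0,0]],"gripper":[0.7,0.8,0.9,1,1]}' 80
python3 - <<'E'
from h import *
delta([.4482,.2426,.0865],target(-1.16,18))
F=[bot.grab_frame(n) for n in('side','top')]
r=lambda x:cv2.convertScaleAbs(cv2.resize(x,None,fx=6,fy=6,interpolation=cv2.INTER_CUBIC),alpha=2,beta=15)
a=F[0]['pixels'][100:195,240:305];b=F[1]['pixels'][195:290,195:260]
save('pre4.png',np.hstack([r(a),r(b)]))
E
```

```text
clock: 3.45
position: [0.4493, 0.2415, 0.0865]
tool_rot: [-3.14, 0.313, 3.118]
force: [-0.2, 0.1, 0.3]
grip_width: 0.0425
finger_force: 0.0
clock: 3.95
position: [0.4479, 0.2424, 0.0867]
tool_rot: [-3.139, 0.314, 3.123]
force: [-3.0, -1.5, 5.5]
grip_width: 0.0034
finger_force: 78.9
t 3.95 travel cm [ 0.027  0.023 -0.019] turn [ 0.145  0.003 -0.023] F [-3.021 -1.526  5.468] M [-0.489  0.644 -0.127] w 0.003434468403833668 78.88785973191261 q [-0.819  0.417  0.056  2.24   0.666  0.329  0.164]
```

View pics/pre4.png

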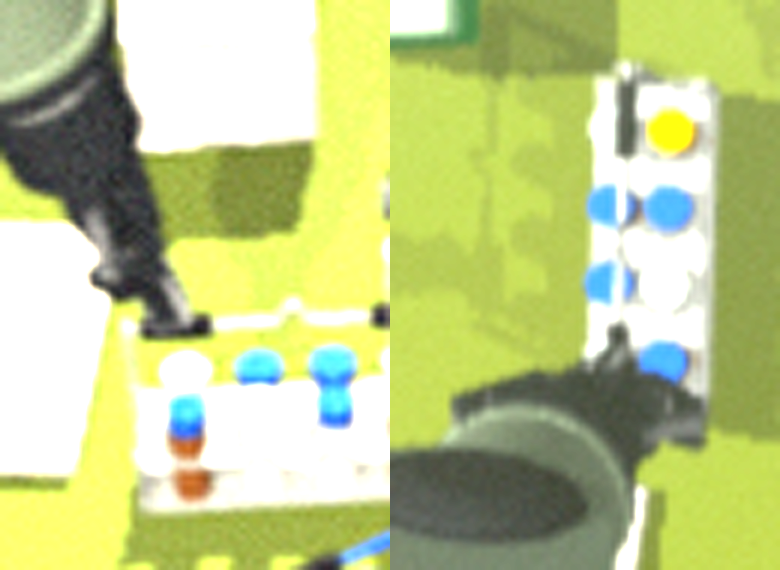

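Grip width 3 mm with an upward wrist force: the fingers closed on top of the grip. The real tips are about 35 mm short of the reported TCP. I'll open, go 24 mm deeper along the tool axis and close again.

```bash
python3 -m crank '{"travel":[[0,0,0],[0,0,0],[0,0,0],[0.3,0,-0.9],[0.5,0,-1.5]],"turn":[[0,0,0],[0,0,0],[0,0,0],[0,0,0],[0,0,0]],"gripper":[0.5,0.5,0.5,0.5,0.5]}' 80
python3 -m crank '{"travel":[[0.2,0,-0.8],[0.2,0,-0.8],[0.2,0,-0.8],[0.2,0,-0.8],[0.2,0,-0.8]],"turn":[[0,0,0],[0,0,0],[0,0,0],[0,0,0],[0,0,0]],"gripper":[0.5,0.5,0.5,0.5,0.6]}' 80
python3 -m crank '{"travel":[[0,0,0],[0,0,0],[0,0,0],[0,0,0],[0,0,0]],"turn":[[0,0,0],[0,0,0],[0,0,0],[0,0,0],[0,0,0]],"gripper":[0.7,0.8,0.9,1,1]}' 80
python3 - <<'E'
from h import *
delta([.4482,.2426,.0865],target(-1.16,18))
F=[bot.grab_frame(n) for n in('side','top')]
r=lambda x:cv2.convertScaleAbs(cv2.resize(x,None,fx=6,fy=6,interpolation=cv2.INTER_CUBIC),alpha=1.6,beta=15)
a=F[0]['pixels'][100:195,240:305];b=F[1]['pixels'][195:290,195:260]
save('pre5.png',np.hstack([r(a),r(b)]))
E
```

```text
clock: 4.55
position: [0.4536, 0.2422, 0.0709]
tool_rot: [-3.14, 0.314, 3.121]
force: [-0.6, 0.1, 0.6]
grip_width: 0.0427
finger_force: 0.0
clock: 5.05
position: [0.4554, 0.2424, 0.0638]
tool_rot: [-3.14, 0.314, 3.121]
force: [0.1, 0.2, 0.5]
grip_width: 0.0341
finger_force: 0.0
clock: 5.55
position: [0.4554, 0.2422, 0.0639]
tool_rot: [-3.14, 0.314, 3.121]
force: [-3.7, -2.1, 9.0]
grip_width: 0.0086
finger_force: 78.1
t 5.55 travel cm [-0.721  0.041  2.262] turn [0.102 0.002 0.046] F [-3.69  -2.069  8.994] M [-0.365  0.526 -0.242] w 0.008582827570850772 78.14664959907532 q [-0.845  0.476  0.105  2.241  0.715  0.264  0.116]
```

View pics/pre5.png

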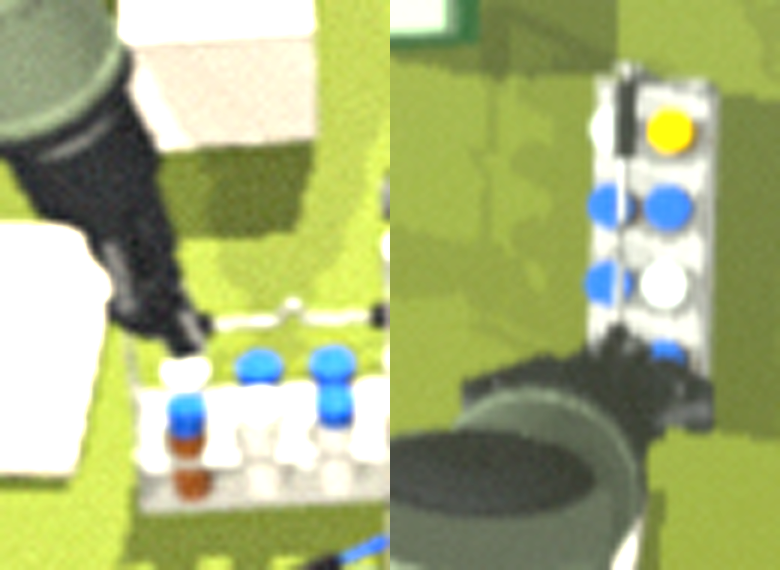

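The pads straddle the near grip: tips at side crop (190,352), grip at row 325. I'll lift.

```bash
python3 -m crank '{"travel":[[0,0,0.5],[0,0,1.5],[0,0,3.5],[0,0,5.5],[0,0,5.5]],"turn":[[0,0,0],[0,0,0],[0,0,0],[0,0,0],[0,0,0]],"gripper":[1,1,1,1,1]}' 80
python3 - <<'E'
from h import *
delta([.4482,.2426,.0865],target(-1.16,18))
F=[bot.grab_frame(n) for n in('side','top')]
import pickle; pickle.dump(F,open('f1.pkl','wb'))
r=lambda x:cv2.convertScaleAbs(cv2.resize(x,None,fx=4,fy=4,interpolation=cv2.INTER_CUBIC),alpha=1.3,beta=15)
a=F[0]['pixels'][70:200,235:335];b=F[1]['pixels'][165:295,190:290]
save('lift.png',np.hstack([r(a),r(b)]))
E
```

```text
clock: 6.15
position: [0.4562, 0.2428, 0.1207]
tool_rot: [3.141, 0.316, 3.12]
force: [0.7, 0.0, -4.2]
grip_width: 0.0085
finger_force: 78.2
t 6.15 travel cm [-0.796 -0.016 -3.424] turn [-0.026  0.107  0.053] F [ 0.685  0.018 -4.242] M [-0.014  0.788  0.022] w 0.008544004480292133 78.19122433662415 q [-0.738  0.354 -0.028  2.198  0.587  0.426  0.268]
```

View pics/lift.png

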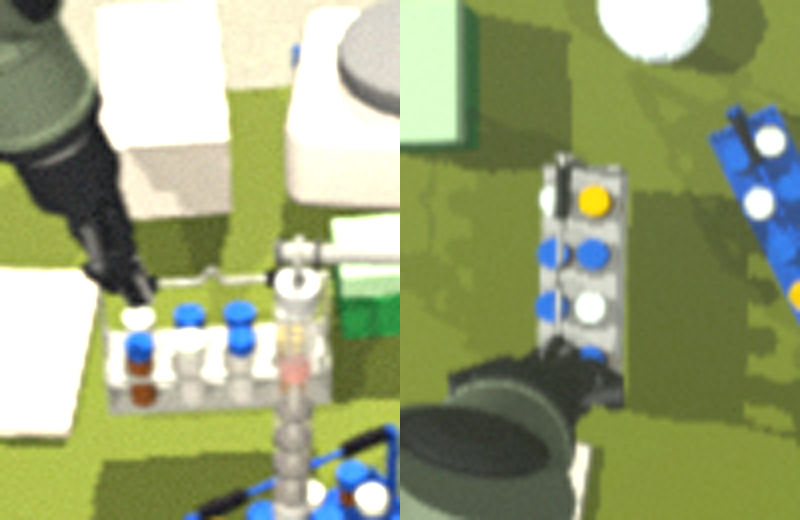

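Carrier lifted level; it weighs about 4.2 N and its kink is at side (287,138). I'll carry it to a staging point about 80 mm on the open (+y) side of the hook.

```bash
python3 -m crank '{"travel":[[0,0,3],[0,0,7],[0.5,-2,10],[1,-5,11.2],[1.5,-9,11.2]],"turn":[[0,0,0],[0,0,0],[0,0,0],[0,0,0],[0,0,0]],"gripper":[1,1,1,1,1]}' 80
python3 -m crank '{"travel":[[0.5,-4,0],[1,-8,0],[1.5,-12,0],[2,-16,0],[2.5,-20,0]],"turn":[[0,0,0],[0,0,-2],[0,0,-4],[0,0,-6],[0,0,-7.9]],"gripper":[1,1,1,1,1]}' 80
python3 -m crank '{"travel":[[0.5,-3,0],[0.8,-4.5,0],[0.8,-4.9,0],[0.8,-4.9,0],[0.8,-4.9,0]],"turn":[[0,0,0],[0,0,0],[0,0,0],[0,0,0],[0,0,0]],"gripper":[1,1,1,1,1]}' 80
cat >> h.py <<'E'
SO=np.array([.5375,-.183]); SX=np.array([.9873,-.1574]); SY=np.array([.1574,.9873])
def stand(p): d=np.array(p[:2])-SO; return np.array([d@SX,d@SY,p[2]])
def world(p): return np.r_[SO+p[0]*SX+p[1]*SY,p[2]]
def hookpx(f):  # orange side-view: lowest pixel region
    p=f['pixels'].astype(int); m=(p[...,0]>120)&(p[...,1]<.62*p[...,0])&(p[...,2]<.5*p[...,0])
    ys,xs=np.nonzero(m); k=(xs>290)&(xs<345)&(ys>185)&(ys<260); return xs[k],ys[k]
E
python3 - <<'E'
from h import *
import pickle
F1=pickle.load(open('f1.pkl','rb'))
print('kink pred lift',proj(F1[0],[.5015,.2423,.1837]),'obs 287.5 138.5')
delta([.501,-.097,.232],target(-9.05,18))
hist=[]
for i in range(16):
    f=bot.grab_frame('side'); xs,ys=hookpx(f); b=ys>ys.max()-4
    print(round(bot.observe()['clock'],2),len(xs),xs[b].mean().round(2),ys.max(),ys.min(),xs[ys<ys.min()+4].mean().round(2))
print(proj(f,world([0,0,.2525])),proj(f,world([0,-.0065,.2525])))
T=bot.grab_frame('top');pickle.dump([f,T],open('f2.pkl','wb'))
r=lambda x:cv2.convertScaleAbs(cv2.resize(x,None,fx=4,fy=4,interpolation=cv2.INTER_CUBIC),alpha=1.3,beta=15)
save('stage.png',np.hstack([r(f['pixels'][125:255,250:350]),r(T['pixels'][140:270,310:410])]))
E
```

```text
clock: 6.75
position: [0.471, 0.1525, 0.2313]
tool_rot: [-3.141, 0.316, 3.123]
force: [1.9, -1.4, -4.3]
grip_width: 0.0087
finger_force: 78.7
clock: 7.25
position: [0.4948, -0.0496, 0.2294]
tool_rot: [-3.139, 0.312, 2.982]
force: [1.7, 0.8, -3.7]
grip_width: 0.0084
finger_force: 78.7
clock: 7.75
position: [0.5031, -0.0958, 0.23]
tool_rot: [-3.139, 0.313, 2.985]
force: [-0.1, 0.6, -4.3]
grip_width: 0.0085
finger_force: 78.7
kink pred lift [287.086 137.531] obs 287.5 138.5
t 7.75 travel cm [-0.207 -0.119  0.2  ] turn [ 0.104 -0.091 -0.016] F [-0.104  0.577 -4.267] M [ 0.152  0.823 -0.011] w 0.008510529551181208 78.74743223190308 q [-0.052  0.134  0.11   2.131  0.036  0.566  1.44 ]
7.8 30 309.0 224 205 308.86
7.85 30 307.0 222 203 307.86
7.9 26 306.0 221 202 306.8
7.95 28 305.57 220 202 306.33
8.0 33 305.57 221 203 306.57
8.05 33 306.5 224 204 307.0
8.1 34 307.57 227 206 308.0
8.15 39 309.57 230 209 309.5
8.2 36 311.5 232 211 311.0
8.25 41 313.5 235 213 313.0
8.3 56 315.0 236 214 314.43
8.35 50 316.0 237 214 315.0
8.4 55 316.0 236 214 315.2
8.45 51 315.89 235 213 314.43
8.5 49 314.5 232 211 313.43
8.55 39 312.5 229 209 312.0
[309.644 226.684] [309.463 228.737]
```

View pics/stage.png

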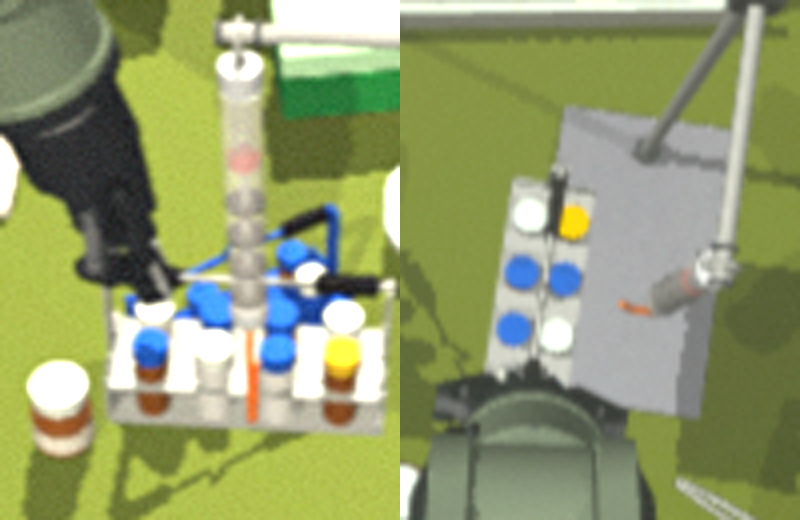

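The side view shows the kink behind the tube at about (311,195), the far grip at (336,196) and the hook bottom at (312,231). In the top view the orange hook is at (367,217) and the far grip at (349,191). The hook swings about ±27 mm in y and ±15 mm in x. Next I'll check the kink position from the far grip and fit the swing.

```bash
sed -i 's/^SO=.*/SO=np.array([.5405,-.1835]); SX=np.array([.9873,-.1574]); SY=np.array([.1574,.9873])/' h.py
cat >> h.py <<'E'
def dark(f,u0,u1,v0,v1,t=45):
    p=f['pixels'][v0:v1,u0:u1].max(2); w=np.clip(t-p.astype(float),0,None)
    ys,xs=np.nonzero(w>0); ww=w[ys,xs]; return (ww@xs/ww.sum()+u0, ww@ys/ww.sum()+v0)
def swing(n=14):
    from scipy.optimize import curve_fit
    t,u,v=[],[],[]
    for i in range(n):
        f=bot.grab_frame('side'); xs,ys=hookpx(f); t.append(bot.observe()['clock']-.05); 
        u.append(xs[ys>ys.max()-4].mean()); v.append(ys.max())
    t=np.array(t); t0=t[0]; fn=lambda t,a,b,c,w:a*np.cos(w*(t-t0))+b*np.sin(w*(t-t0))+c
    for q in(u,v):
        p,_=curve_fit(fn,t,q,[1,1,np.mean(q),7]); ph=np.arctan2(p[1],p[0]); T=2*np.pi/p[3]
        print('amp',np.hypot(*p[:2]),'mid',p[2],'T',T,'max at',[round(t0+ph/p[3]+k*T,2) for k in range(0,5)])
    print('now',bot.observe()['clock'])
E
python3 - <<'E'
from h import *
import pickle
S,T=pickle.load(open('f2.pkl','rb'))
a=dark(S,328,345,189,203);b=dark(T,344,354,182,200);g,e=tri(S,a,T,b)
print(a,b,'far grip',g,e,stand(g))
k=np.array([.5479,-.1025,.293]); print('pred',k+np.r_[.064*SX,-.012],stand(k))
swing()
delta([.5031,-.0958,.230],target(-9.05,18))
E
```

```text
(np.float64(336.32105263157894), np.float64(196.12894736842105)) (np.float64(348.76666666666665), np.float64(190.1)) far grip [ 0.613 -0.113  0.28 ] 0.0008808389158449417 [0.061 0.081 0.28 ]
pred [ 0.611 -0.113  0.281] [-0.005  0.081  0.293]
amp 5.314502862248066 mid 310.7487123686861 T 0.8287443392685125 max at [np.float64(8.35), np.float64(9.17), np.float64(10.0), np.float64(10.83), np.float64(11.66)]
amp 8.1781322445689 mid 228.849203591779 T 0.8245497817996404 max at [np.float64(8.31), np.float64(9.13), np.float64(9.95), np.float64(10.78), np.float64(11.6)]
now 9.3
t 9.3 travel cm [-0.026  0.092 -0.058] turn [ 0.103 -0.029  0.039] F [-0.242  0.181 -3.923] M [0.142 0.787 0.001] w 0.008774106736453617 78.74780416488647 q [-0.051  0.133  0.11   2.131  0.035  0.566  1.442]
```

```bash
python3 -m crank '{"travel":[[0,0,0.5],[0,-1,1],[-0.2,-2.5,1],[-0.3,-4,1],[-0.4,-5.1,1]],"turn":[[0,0,0],[0,0,0],[0,0,0],[0,0,0],[0,0,0]],"gripper":[1,1,1,1,1]}' 80
python3 -m crank '{"travel":[[0,0,0],[0,0,0],[0,0,0],[0,0,0],[0,0,0]],"turn":[[0,0,0],[0,0,0],[0,0,0],[0,0,0],[0,0,0]],"gripper":[1,1,1,1,1]}' 80
python3 -m crank '{"travel":[[0,0,0],[-0.25,-1.5,0],[-0.5,-3.1,0],[-0.75,-4.6,0],[-1,-6.1,0]],"turn":[[0,0,0],[0,0,0],[0,0,0],[0,0,0],[0,0,0]],"gripper":[1,1,1,1,1]}' 80
python3 - <<'E'
from h import *
for i in range(16):
    f=bot.grab_frame('side'); xs,ys=hookpx(f); b=ys>ys.max()-4
    print(round(bot.observe()['clock']-.05,2),len(xs),xs[b].mean().round(2),ys.max(),ys.min(),xs[ys<ys.min()+4].mean().round(2))
delta([.5031,-.0958,.230],target(-9.05,18))
s=bot.observe(); k=s['position']+[.0468,-.0067,.0625]; print('kink stand',stand(k))
E
```

```text
clock: 9.8
position: [0.4994, -0.1486, 0.2411]
tool_rot: [-3.14, 0.314, 2.983]
force: [0.1, 0.3, -4.9]
grip_width: 0.0084
finger_force: 78.8
clock: 10.3
position: [0.4995, -0.1473, 0.2406]
tool_rot: [-3.14, 0.314, 2.984]
force: [0.9, 1.1, -3.8]
grip_width: 0.0083
finger_force: 78.8
clock: 10.8
position: [0.4893, -0.2092, 0.2406]
tool_rot: [-3.14, 0.314, 2.984]
force: [-0.5, 1.5, -3.9]
grip_width: 0.0085
finger_force: 78.8
10.8 63 314.57 237 214 313.67
10.85 63 314.33 239 216 313.33
10.9 59 313.5 240 217 312.33
10.95 63 311.67 239 216 311.2
11.0 57 310.0 237 215 309.5
11.05 55 309.67 236 214 309.5
11.1 54 309.8 236 214 309.5
11.15 54 309.8 236 214 309.5
11.2 54 309.8 236 214 309.5
11.25 55 309.8 236 214 309.5
11.3 54 309.8 236 214 309.5
11.35 54 309.8 236 214 309.5
11.4 53 309.8 236 214 309.43
11.45 54 309.75 237 214 309.43
11.5 54 309.75 237 214 309.43
11.55 54 309.75 237 214 309.43
t 11.6 travel cm [ 1.371 11.286 -1.06 ] turn [ 0.105 -0.028  0.031] F [ 0.475 -0.886 -4.554] M [0.127 0.785 0.079] w 0.008276709882696414 78.77683997154236 q [ 0.184  0.161  0.161  2.069 -0.139  0.609  1.853]
kink stand [ 0.001 -0.032  0.303]
```

The balance has been still under the touch since 11.05 s. Now I'll ease it back nearly to plumb.

```bash
python3 -m crank '{"travel":[[0.02,0.15,0],[0.05,0.4,0],[0.1,0.65,0],[0.15,0.9,0],[0.2,1.15,0]],"turn":[[0,0,0],[0,0,0],[0,0,0],[0,0,0],[0,0,0]],"gripper":[1,1,1,1,1]}' 80
python3 -m crank '{"travel":[[0.04,0.25,0],[0.07,0.45,0],[0.1,0.65,0],[0.12,0.78,0],[0.13,0.85,0]],"turn":[[0,0,0],[0,0,0],[0,0,0],[0,0,0],[0,0,0]],"gripper":[1,1,1,1,1]}' 80
python3 - <<'E'
from h import *
import pickle
for i in range(8):
    f=bot.grab_frame('side'); xs,ys=hookpx(f); b=ys>ys.max()-4
    print(round(bot.observe()['clock']-.05,2),len(xs),xs[b].mean().round(2),ys.max(),ys.min(),xs[ys<ys.min()+4].mean().round(2))
T=bot.grab_frame('top'); pickle.dump([f,T],open('f3.pkl','wb'))
p=bot.observe()['position']; k=p+[.0468,-.0067,.0625]; print('kink stand',stand(k))
g=k+np.r_[.064*SX,-.012]
def at(f):
    u,v=proj(f,g).astype(int); r=dark(f,u-9,u+9,v-9,v+9); return r
a,b=at(f),at(T); h,e=tri(f,a,T,b); print(proj(f,g),a,proj(T,g),b,'far grip stand',stand(h),e)
xs,ys=hookpx(f)
for y in range(ys.min(),ys.max()+1): print(y,xs[ys==y].tolist())
q=T['pixels'].astype(int); m=(q[...,0]>110)&(q[...,1]<.62*q[...,0])&(q[...,2]<.5*q[...,0]); Y,X=np.nonzero(m); s=(X>350)&(X<400)&(Y>190)&(Y<235); print(list(zip(X[s].tolist(),Y[s].tolist())))
E
```

```text
clock: 12.1
position: [0.4915, -0.1969, 0.2406]
tool_rot: [-3.14, 0.314, 2.984]
force: [-0.3, 0.5, -4.5]
grip_width: 0.0088
finger_force: 78.7
clock: 12.6
position: [0.4927, -0.1886, 0.2406]
tool_rot: [-3.14, 0.314, 2.984]
force: [-0.1, 1.1, -3.4]
grip_width: 0.0084
finger_force: 78.7
12.6 62 310.62 229 209 310.0
12.65 60 310.64 229 209 310.0
12.7 59 310.91 229 209 310.0
12.75 64 310.38 229 209 310.0
12.8 62 310.91 229 209 309.89
12.85 63 310.5 229 209 309.89
12.9 62 310.64 229 209 309.89
12.95 61 310.64 229 209 309.89
kink stand [ 0.001 -0.012  0.303]
[337.222 221.895] (np.float64(336.72168042010503), np.float64(221.95873968492123)) [382.551 193.068] (np.float64(382.11290322580646), np.float64(192.9516129032258)) far grip stand [ 0.064 -0.011  0.29 ] 0.0015525083432295851
209 [309, 310, 311]
210 [309, 310]
211 [309, 310]
212 [310, 311]
213 [310, 311]
214 [309, 310, 311]
215 [309, 310, 311]
216 [309, 310, 311]
217 [309, 310, 311]
218 [309, 310, 311]
219 [309, 310, 311]
220 [309, 310, 311]
221 [309, 310, 311, 312]
222 [309, 310, 311, 312]
223 [310, 311, 312]
224 [309, 310, 311, 312]
225 [310, 311, 312]
226 [310, 311, 312]
227 [310, 311, 312]
228 [309, 310, 311]
229 [310, 311]
[]
```

```bash
python3 -m crank '{"travel":[[0.05,0.3,0],[0.1,0.65,-0.3],[0.16,1,-1],[0.16,1,-2],[0.16,1,-3]],"turn":[[0,0,0],[0,0,0],[0,0,0],[0,0,0],[0,0,0]],"gripper":[1,1,1,1,1]}' 80
cat > look.py <<'E'
from h import *
F=[]
for i in range(6):
    f=bot.grab_frame('side'); xs,ys=hookpx(f) ; F.append(bot.observe()['force'])
    if i%2==1: b=ys>ys.max()-4; print(round(bot.observe()['clock']-.05,2),len(xs),xs[b].mean().round(2),ys.max(),ys.min())
s=bot.observe();p=s['position']; k=p+[.0468,-.0067,.0625]; print('kink stand',stand(k),'F mean',np.mean(F,0),'M',s['moment'])
zz=np.linspace(.15,.26,12); print('bottom v for hook z:',[(round(z,3),round(proj(f,world([0,-.004,z-.0075]))[1],1)) for z in zz][::2])
E
sed -i 's/(ys<260)/(ys<290)/' h.py; python3 look.py
```

```text
clock: 13.55
position: [0.4941, -0.1785, 0.2095]
tool_rot: [-3.14, 0.314, 2.984]
force: [-0.7, -0.2, -3.6]
grip_width: 0.0084
finger_force: 78.7
13.6 53 311.0 229 208
13.7 57 310.91 229 208
13.8 60 310.67 230 209
kink stand [ 0.001 -0.002  0.273] F mean [-0.309  0.26  -4.145] M [0.088 0.752 0.   ]
bottom v for hook z: [(np.float64(0.15), np.float64(253.6)), (np.float64(0.17), np.float64(249.2)), (np.float64(0.19), np.float64(244.7)), (np.float64(0.21), np.float64(240.1)), (np.float64(0.23), np.float64(235.3)), (np.float64(0.25), np.float64(230.5))]
```

```bash
python3 -m crank '{"travel":[[0,0,-0.8],[0,0,-1.5],[0,0,-2.2],[0,0,-3],[0,0,-3]],"turn":[[0,0,0],[0,0,0],[0,0,0],[0,0,0],[0,0,0]],"gripper":[1,1,1,1,1]}' 80
python3 look.py
```

```text
clock: 14.35
position: [0.4937, -0.1786, 0.1793]
tool_rot: [-3.14, 0.312, 2.984]
force: [-1.1, -0.6, -2.9]
grip_width: 0.0086
finger_force: 78.9
14.4 64 310.5 233 208
14.5 59 310.57 233 208
14.6 61 310.57 233 208
kink stand [ 0.001 -0.002  0.243] F mean [-0.054  0.11  -2.727] M [ 0.147  0.67  -0.009]
bottom v for hook z: [(np.float64(0.15), np.float64(253.6)), (np.float64(0.17), np.float64(249.2)), (np.float64(0.19), np.float64(244.7)), (np.float64(0.21), np.float64(240.1)), (np.float64(0.23), np.float64(235.3)), (np.float64(0.25), np.float64(230.5))]
```

```bash
python3 -m crank '{"travel":[[0,0,-0.8],[0,0,-1.6],[0,0,-2.4],[0,0,-3.2],[0,0,-4]],"turn":[[0,0,0],[0,0,0],[0,0,0],[0,0,0],[0,0,0]],"gripper":[1,1,1,1,1]}' 80
python3 look.py
```

```text
clock: 15.15
position: [0.4943, -0.1787, 0.1398]
tool_rot: [-3.14, 0.314, 2.984]
force: [-0.4, 0.2, -0.6]
grip_width: 0.0083
finger_force: 79.1
15.2 54 310.57 243 219
15.3 55 310.5 242 219
15.4 57 310.5 242 218
kink stand [ 0.001 -0.002  0.203] F mean [-0.149 -0.072 -0.38 ] M [ 0.063  0.4   -0.064]
bottom v for hook z: [(np.float64(0.15), np.float64(253.6)), (np.float64(0.17), np.float64(249.2)), (np.float64(0.19), np.float64(244.7)), (np.float64(0.21), np.float64(240.1)), (np.float64(0.23), np.float64(235.3)), (np.float64(0.25), np.float64(230.5))]
```

```bash
python3 -m crank '{"travel":[[0,0,-0.2],[0,0,-0.4],[0,0,-0.6],[0,0,-0.6],[0,0,-0.6]],"turn":[[0,0,0],[0,0,0],[0,0,0],[0,0,0],[0,0,0]],"gripper":[1,1,1,1,1]}' 80
python3 - <<'E'
from h import *
A=[]
for i in range(24): bot.grab_frame('side'); s=bot.observe(); A.append(np.r_[s['force'],s['moment']])
A=np.array(A); print(A.mean(0),A.std(0)/24**.5,s['position'],s['clock'])
E
```

```text
clock: 15.95
position: [0.4942, -0.1787, 0.1345]
tool_rot: [-3.14, 0.314, 2.984]
force: [0.2, 0.2, 0.6]
grip_width: 0.0083
finger_force: 79.2
[ 0.072 -0.115 -0.132  0.059  0.345 -0.004] [0.105 0.109 0.098 0.005 0.005 0.007] [ 0.494 -0.179  0.135] 17.15
```

```bash
python3 -m crank '{"travel":[[0,0,-0.1],[0,0,-0.2],[0,0,-0.3],[0,0,-0.3],[0,0,-0.3]],"turn":[[0,0,0],[0,0,0],[0,0,0],[0,0,0],[0,0,0]],"gripper":[1,1,1,1,1]}' 20
python3 -m crank '{"travel":[[0,0,0],[0,0,0],[0,0,0],[0,0,0],[0,0,0]],"turn":[[0,0,0],[0,0,0],[0,0,0],[0,0,0],[0,0,0]],"gripper":[0.85,0.8,0.7,0.6,0.5]}' 20
sed -i 's/range(6)/range(16)/' look.py; python3 look.py
```

```text
clock: 17.65
position: [0.4942, -0.1787, 0.1315]
tool_rot: [-3.14, 0.314, 2.984]
force: [-0.2, -0.7, 0.8]
grip_width: 0.0082
finger_force: 79.2
clock: 18.15
position: [0.4943, -0.1787, 0.1316]
tool_rot: [-3.14, 0.314, 2.984]
force: [0.8, 0.6, -0.1]
grip_width: 0.0426
finger_force: 0.0
18.2 57 311.14 244 220
18.3 55 311.14 244 221
18.4 57 311.11 244 220
18.5 55 311.14 244 220
18.6 56 311.0 244 220
18.7 56 311.14 244 221
18.8 56 310.75 244 221
18.9 56 310.5 244 220
kink stand [ 0.001 -0.002  0.194] F mean [ 0.289 -0.137  0.166] M [ 0.048  0.353 -0.025]
bottom v for hook z: [(np.float64(0.15), np.float64(253.6)), (np.float64(0.17), np.float64(249.2)), (np.float64(0.19), np.float64(244.7)), (np.float64(0.21), np.float64(240.1)), (np.float64(0.23), np.float64(235.3)), (np.float64(0.25), np.float64(230.5))]
```

It's hanging still. I'll back out along the tool axis.

```bash
python3 -m crank '{"travel":[[-0.3,0.05,0.9],[-0.6,0.1,1.9],[-1.2,0.2,3.8],[-1.8,0.3,5.7],[-2.5,0.4,7.6]],"turn":[[0,0,0],[0,0,0],[0,0,0],[0,0,0],[0,0,0]],"gripper":[0.5,0.5,0.5,0.5,0.5]}' 20
python3 -m crank '{"travel":[[-2,0,1],[-5,0,2],[-7,0,3],[-7,0,3],[-7,0,3]],"turn":[[0,0,0],[0,0,0],[0,0,0],[0,0,0],[0,0,0]],"gripper":[0.5,0.5,0.5,0.5,0.5]}' 20
python3 look.py; python3 - <<'E'
from h import *
S,T=bot.grab_frame('side'),bot.grab_frame('top')
for sg in(1,-1):
    g=world([.064*sg,0,.182]); r=[]
    for f in(S,T):
        u,v=proj(f,g).astype(int); r.append(dark(f,u-9,u+9,v-9,v+9))
    h,e=tri(S,r[0],T,r[1]); print(sg,stand(h),e)
E
```

```text
clock: 19.45
position: [0.4689, -0.1747, 0.2092]
tool_rot: [-3.14, 0.315, 2.983]
force: [-0.3, 0.2, 0.2]
grip_width: 0.043
finger_force: 0.0
clock: 19.95
position: [0.3996, -0.1748, 0.2386]
tool_rot: [-3.14, 0.316, 2.983]
force: [-0.0, -0.1, -0.3]
grip_width: 0.0428
finger_force: 0.0
20.0 55 311.0 244 220
20.1 54 310.57 244 221
20.2 53 310.5 244 221
20.3 51 310.5 244 221
20.4 49 310.5 244 221
20.5 54 310.5 244 220
20.6 54 310.57 244 220
20.7 56 310.8 244 220
kink stand [-0.094 -0.013  0.3  ] F mean [-0.031  0.062  0.011] M [ 0.026  0.349 -0.068]
bottom v for hook z: [(np.float64(0.15), np.float64(253.6)), (np.float64(0.17), np.float64(249.2)), (np.float64(0.19), np.float64(244.7)), (np.float64(0.21), np.float64(240.1)), (np.float64(0.23), np.float64(235.3)), (np.float64(0.25), np.float64(230.5))]
1 [0.063 0.    0.182] 0.003999386246267445
-1 [-0.066  0.001  0.182] 0.0034966436063481117
```

Both grips are at z = 0.182, 64 mm either side of the hook. The carrier hangs level and still, and the gripper is clear. Handing in.

```bash
python3 -c "
from workcell import bot
print(bot.job_done())"
```

```text
the job is handed in; nothing more can be done
None
```

I handed in the job with the steel carrier hanging level and still by its kink on the balance hook, and the gripper clear of it; it weighs about 4.2 N, and I did not re-measure the bystanders at the end.

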